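# Make up the spare-parts kit pile

## Robot

A 6-joint arm with a two-finger parallel gripper is mounted at the origin on a cart in front of the work surface, level with it; the furniture and walls round the work are solid. World frame = base frame: x ahead of the robot, y to its left, z up, the work surface at z = 0. Lengths are in m, angles in rad, forces in N, time in s.
With the tool pointing down it reaches from about 0.35 to 0.95 m from the base axis. Payload 17.4 kg.
Tool frame: the origin (TCP) lies at the very end of the fingers, on their centre line; the grasp point (between the pads) lies 19 mm behind it; z points along the fingers, y is the line along which they close (so a half turn about z gives the same grasp; the last joint's range is limited). The gripper opens to 93 mm and grips with 3 to 60 N. Pads are 15 mm wide; open, the fingers measure 128 mm over their backs; the gripper's body (75 mm by 188 mm) begins 65 mm behind the grasp point.
Start: joints at [-1.152, 0.116, 1.442, -0, 1.584, -0.038], TCP at [0.298, -0.606, 0.219] pointing down, gripper open.
Joint ranges: [-2.83, 2.83], [-0.83, 2.19], [0.07, 2.5], [-1.14, 4.28], [0.01, 3], [-2.97, 2.97]. Speed limits (rad/s): [1.89, 1.89, 2.22, 3.14, 3.14, 3.14].

## Interface

Orientations are given as a unit quaternion [w, x, y, z].
In Python, from plant import arm, vision, sensors, order gives the robot as it stands (arm), with the cameras (vision), the readings (sensors) and the job (order).
- The arm moves only by the shell command python3 nudge.py 'ROWS' [FORCE]. ROWS is rows parted by semicolons, their numbers by spaces, 1 to 20 of them, each of 7 numbers: dx, dy, dz in m, then a rotation vector rx, ry, rz in rad, then the finger opening in m; each row is the pose to reach, as a shift and turn from the pose commanded when the command began, along the tool's axes at that moment; what a row does not reach only later rows make up. A row lasts 1/8 s, in which the tool goes at most 0.0625 m and 0.188 rad, less where a joint would pass 70% of its speed; a pose out of reach is approached as far as the arm can. The fingers move at their own pace and stop on an object; FORCE is the grip in N (left out, the last holds). Time passes only in rows, so rows that do not move let the fingers close. It prints the time, the measured TCP pose, the force, the opening and the grip force at its end.
- sensors.sense(): the state, without advancing time (a new reading comes with each control period).
- vision.get_image(name): name is "scene" or "top" or "wrist"; returns a dict with "pixels" (400x640x3 uint8, red, green, blue), "vertical_fov" (degrees; the focal length in pixels is half the picture's height over the tangent of half this angle, whatever the lens; pixels are square), "cx", "cy" (the principal point, pixels), "xyz" and "attitude" of the camera in the world. Camera axes: x right, y down, z forward; pixel columns grow to the right and rows downward; lengths in m; the calibration is good to about 2 mm. A picture is of the moment at which its call begins. There is no depth.
- order.job_done(): hands the job in; it is judged then, once.
The state is a dict: "t": time; "joint_positions": joint angles; "joint_velocities": joint speeds; "joint_torque": joint torques, N m; "ee_pos": TCP position; "ee_rot": TCP orientation; "wrist_force": force on the tool from outside, world axes, zero at the start; "torque": the same for the moment, N m; "width": finger opening in m; "grasp_force": force on a finger pad.
Only numpy, scipy, OpenCV 4.12 (cv2) and the standard library are available. Lean on these libraries where they do the work, as an engineer would, in place of code of your own. Each camera call takes 0.05 s, during which the arm holds its last target. There are 200 camera calls.

## Task

Make up the spares pile on the kitting board, squared up and centred, from the bottom upward: first the white housing, flat on the board, then the dust filter on the housing, then the grey lamp tray, pockets up, on the filter, the long sides all running the same way as the board's. Then stand the large glass lamp gently, cap down, in the tray's large pocket, and after it the small lamp in the small pocket. Leave the round tin and the wire bobbin where they stand, never tip a lamp over, and let go of everything.

Things in the scene. Friction and masses are not known exactly. Their poses are not given: they have to be found in the camera images.
- kit_board: kitting board, fixed to the worktop: flat aluminium plate 96 (x) x 110 (y) x 4 mm with a black rubber inlay 76 x 98 mm whose top is 6 mm above the worktop. Origin: centre of the underside; y runs along its longer side, z up.
- housing: plain white closed flat box with a small dark strip on top, 66 (x) x 89 (y) x 21 mm, about 0.12 kg. Origin: centre of the underside; y along its longer side, z up. Grip it across x.
- dust_filter: black rectangular filter frame with white pleats, 54 (x) x 94 (y) x 18 mm, about 0.06 kg, rigid. Origin: centre of the underside; y along its longer side, z up. Its flat rim is its highest part. Grip it across x.
- lamp_tray: grey plastic block 60 (x) x 100 (y) x 18 mm with two round pockets in its top, both 13 mm deep, about 0.12 kg. Origin: centre of the underside; y along its longer side, z up. Grip it across x.
- large_pocket (a point): centre of the floor of the tray's large pocket: 42 mm across, 22 mm from the tray's middle toward its -y end, 5 mm above the tray's underside.
- small_pocket (a point): centre of the floor of the tray's small pocket: 28 mm across, 26 mm from the tray's middle toward its +y end, 5 mm above the tray's underside.
- large_lamp: large round lamp with a amber glass globe on a metal screw cap, standing upright cap down, about 0.06 kg: 61 mm tall, flat-footed cap 30 mm across and 18 mm high, globe 46 mm across and straight-sided from 29 to 44 mm above the foot (grip it there). Origin: centre of the foot, z up. Fragile: must not be pressed on the tray with more than 25 N.
- small_lamp: small lamp of the same kind, standing upright cap down, about 0.03 kg: 47 mm tall, flat-footed cap 18 mm across and 14 mm high, globe 31 mm across and straight-sided from 21 to 35 mm above the foot (grip it there). Origin: centre of the foot, z up. Fragile: must not be pressed on the tray with more than 25 N.
- tin: bystander: loose round flat tin, white with a green label, standing on the pale worktop among the parts, 50 mm across, 19 mm high. Origin: centre of the underside. Not to be shifted.
- wire_bobbin: bystander: loose small orange bobbin, 29 mm across, 16 mm high. Origin: centre of the underside. Not to be shifted.

How it is judged:
On the way, in this order (a step that is already met when the one before it is completed fails the run):
1. the white housing lies on the kitting board, released (horizontal distance between housing and kit_board below 0.012 m and z of housing in the frame of kit_board between 0.002 and 0.01 m and angle between housing's own z axis and vertical below 0.1 rad and angle between the y axis of housing and the y axis of kit_board, either way round below 0.2 rad and contact force between housing and the fingers below 0.2 N), for 0.2 s.
2. the dust filter lies on the housing, released (horizontal distance between dust_filter and housing below 0.012 m and z of dust_filter in the frame of housing between 0.017 and 0.025 m and angle between dust_filter's own z axis and vertical below 0.1 rad and angle between the y axis of dust_filter and the y axis of housing, either way round below 0.2 rad and contact force between dust_filter and the fingers below 0.2 N), for 0.2 s.
3. the lamp tray lies on the filter, released (horizontal distance between lamp_tray and dust_filter below 0.012 m and z of lamp_tray in the frame of dust_filter between 0.014 and 0.022 m and angle between lamp_tray's own z axis and vertical below 0.1 rad and angle between the y axis of lamp_tray and the y axis of dust_filter, either way round below 0.2 rad and contact force between lamp_tray and the fingers below 0.2 N), for 0.2 s.
4. the large lamp stands in the large pocket, released (horizontal distance between large_lamp and large_pocket below 0.009 m and z of large_lamp in the frame of large_pocket between -0.004 and 0.004 m and angle between large_lamp's own z axis and vertical below 0.15 rad and contact force between large_lamp and the fingers below 0.2 N), for 0.2 s.
5. the small lamp stands in the small pocket, released (horizontal distance between small_lamp and small_pocket below 0.009 m and z of small_lamp in the frame of small_pocket between -0.004 and 0.004 m and angle between small_lamp's own z axis and vertical below 0.15 rad and contact force between small_lamp and the fingers below 0.2 N), for 0.2 s.
At the end, for the whole second after the job is handed in: Board, housing, filter, tray piled flat in this order, each centred within 12 mm on the one below, long sides parallel within 0.2 rad; each lamp on the floor of its own pocket, within 9 mm of its centre and 0.15 rad of upright; all released and at rest (horizontal distance between housing and kit_board below 0.012 m and z of housing in the frame of kit_board between 0.002 and 0.01 m and angle between each of housing, dust_filter, lamp_tray's own z axis and vertical below 0.1 rad and angle between the y axis of housing and the y axis of kit_board, either way round below 0.2 rad and linear speed of each of housing, dust_filter, lamp_tray, large_lamp, small_lamp below 0.02 m/s and horizontal distance between dust_filter and housing below 0.012 m and z of dust_filter in the frame of housing between 0.017 and 0.025 m and angle between the y axis of dust_filter and the y axis of housing, either way round below 0.2 rad and horizontal distance between lamp_tray and dust_filter below 0.012 m and z of lamp_tray in the frame of dust_filter between 0.014 and 0.022 m and angle between the y axis of lamp_tray and the y axis of dust_filter, either way round below 0.2 rad and horizontal distance between large_lamp and large_pocket below 0.009 m and z of large_lamp in the frame of large_pocket between -0.004 and 0.004 m and angle between each of large_lamp, small_lamp's own z axis and vertical below 0.15 rad and horizontal distance between small_lamp and small_pocket below 0.009 m and z of small_lamp in the frame of small_pocket between -0.004 and 0.004 m); the robot touches nothing.
It fails at once if a lamp is pressed on the tray with more than 25 N (contact force between any of large_lamp, small_lamp and lamp_tray above 25 N).
It fails at once if a lamp is tipped over (more than 0.7 rad) (angle between any of large_lamp, small_lamp's own z axis and vertical above 0.7 rad).
It fails at once if the round tin or the wire bobbin is shifted by more than 20 mm (distance of any of tin, wire_bobbin from where it was at the start of the episode above 0.02 m).
It also fails if it takes over 128 s, if anything falls off the work surface, if the arm or the gripper's body presses on something with over 40 N, if the wrist force passes 120 N, or if a joint passes its speed limit or range.

## Working session

There is one attempt and no reset: what is moved stays moved. The work goes in short steps, Python scripts to look and compute and a shell command to move; the robot and the scene stay as the last step left them, time stands still between calls to the robot, and variables do not carry over. Pictures are saved under pics/ and viewed, at most 14 in all, crops included, and the job is handed in when it is done.

```bash
ls; mkdir -p pics; python3 - <<'E'
from plant import arm, vision, sensors, order
import cv2
s=sensors.sense(); print({k:s[k] for k in('t','ee_pos','ee_rot','width')})
for n in("scene","top","wrist"):
    d=vision.get_image(n); cv2.imwrite(f"pics/{n}0.png",d["pixels"][:,:,::-1]); print(n,{k:v for k,v in d.items() if k!="pixels"})
E
```

```text
nudge.py
pics
plant.py
{'t': 0.0, 'ee_pos': array([ 0.29764448, -0.60560813,  0.2179087 ]), 'ee_rot': array([-5.63812263e-04,  9.74029777e-01,  2.26419226e-01, -9.93044805e-05]), 'width': 0.09286388073941894}
scene {'vertical_fov': 43.71471465385702, 'cx': 313.7059484344723, 'cy': 197.53821965350693, 'xyz': array([-0.05382417, -0.51303759,  0.51570367]), 'attitude': array([-0.45349646,  0.78687872, -0.36339485,  0.20762231])}
top {'vertical_fov': 43.45196099462231, 'cx': 322.17233824924, 'cy': 199.01523802124936, 'xyz': array([0.35159895, 0.00658275, 0.964988  ]), 'attitude': array([ 0.07545591, -0.69967511,  0.70629299, -0.0768854 ])}
wrist {'vertical_fov': 66.98473274330965, 'cx': 319.9685133979778, 'cy': 200.3810790229603, 'xyz': array([ 0.37010525, -0.5708634 ,  0.38572382]), 'attitude': array([ 0.12342365,  0.83974409, -0.5230167 , -0.07778175])}
```

View pics/top0.png

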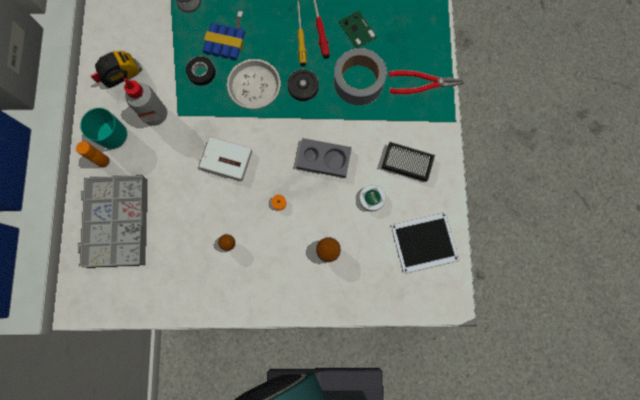

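View pics/scene0.png

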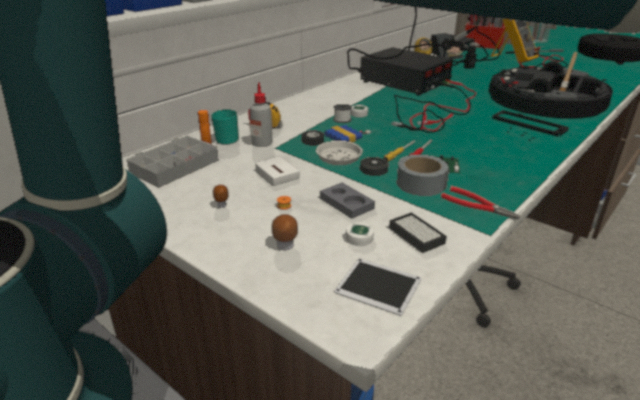

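The top view shows the housing at (226,159), tray (323,158), filter (407,161), board (425,242), large lamp (328,250), small lamp (227,242), tin (371,198) and bobbin (278,202). The scene view shows the same parts: housing (277,171), tray (347,199), filter (417,231), board (379,286), large lamp (285,230) and small lamp (221,195).

```bash
cat > h.py <<'E'
import numpy as np, cv2
from scipy.spatial.transform import Rotation as R
from plant import arm, vision, sensors, order
def rot(q): return R.from_quat(np.roll(np.asarray(q),-1))   # wxyz
class Cam:
    def __init__(s,name):
        d=vision.get_image(name); s.px=d["pixels"]; s.f=200/np.tan(np.radians(d["vertical_fov"])/2)
        s.c=np.array([d["cx"],d["cy"]]); s.o=np.array(d["xyz"]); s.R=rot(d["attitude"]).as_matrix()
        s.hsv=cv2.cvtColor(s.px,cv2.COLOR_RGB2HSV)
    def ray(s,uv):
        uv=np.atleast_2d(np.asarray(uv,float)); v=np.c_[(uv-s.c)/s.f,np.ones(len(uv))]@s.R.T
        return v/np.linalg.norm(v,axis=1)[:,None]
    def plane(s,uv,z):
        v=s.ray(uv); return s.o+v*((z-s.o[2])/v[:,2])[:,None]
    def proj(s,p):
        q=(np.atleast_2d(p)-s.o)@s.R; return q[:,:2]/q[:,2:]*s.f+s.c
    def save(s,n,box=None,k=1):
        im=s.px if box is None else s.px[box[1]:box[3],box[0]:box[2]]
        cv2.imwrite("pics/"+n,cv2.resize(im,None,fx=k,fy=k,interpolation=cv2.INTER_CUBIC)[:,:,::-1])
def tri(c1,u1,c2,u2):
    A=[];b=[]
    for c,u in((c1,u1),(c2,u2)):
        v=c.ray(u)[0]; P=np.eye(3)-np.outer(v,v); A.append(P); b.append(P@c.o)
    p=np.linalg.lstsq(np.vstack(A),np.hstack(b),rcond=None)[0]
    return p
def blob(mask,near,box=60):
    """largest contour of mask in a window round near"""
    m=np.zeros(mask.shape,np.uint8); x,y=map(int,near); sl=np.s_[max(0,y-box):y+box,max(0,x-box):x+box]
    m[sl]=mask[sl].astype(np.uint8)*255
    cs,_=cv2.findContours(m,cv2.RETR_EXTERNAL,cv2.CHAIN_APPROX_NONE)
    return max(cs,key=cv2.contourArea)
def rect(cam,cont,z):
    """rectangle fitted on plane z: centre, size(long,short), long-side angle"""
    p=cam.plane(cont.reshape(-1,2),z)[:,:2]
    (c,(w,h),a)=cv2.minAreaRect((p*1e4).astype(np.float32))
    if w<h: w,h,a=h,w,a+90
    a=(a+90)%180-90
    return np.array(c)/1e4,np.array([w,h])/1e4,np.radians(a)
def to_tool(p,long_angle=None):
    """shift (tool axes) taking TCP to p, and turn about tool z so that fingers close across long side"""
    s=sensors.sense(); Rt=rot(s["ee_rot"]).as_matrix(); d=Rt.T@(np.asarray(p)-s["ee_pos"])
    y=Rt[:,1]; out=None
    if long_angle is not None:
        want=long_angle+np.pi/2; cur=np.arctan2(y[1],y[0]); dw=(want-cur+np.pi/2)%np.pi-np.pi/2
        out=-dw   # tool z is down
    return d.round(4),out
E
python3 - <<'E'
from h import *
t=Cam("top"); s=Cam("scene")
print(rot(sensors.sense()["ee_rot"]).as_matrix().round(3).tolist())
for c,n,pts in((t,"top",dict(tray=(323,158),filt=(407,161),board=(425,242),big=(328,250),small=(227,242),housing=(226,159))),
          (s,"scene",dict(tray=(347,199),filt=(417,231),board=(379,286),big=(285,228),small=(221,193),housing=(277,171)))):
    for k,p in pts.items():
        H,S,V=c.hsv[...,0],c.hsv[...,1],c.hsv[...,2]
        if k in("big","small"): m=(S>130)&(V>40)&(H<20)
        elif k=="housing": m=(V>225)
        else: m=V<130
        ct=blob(m,p,45); (x,y),wh,a=cv2.minAreaRect(ct)
        z=dict(tray=.018,filt=.018,board=.006,big=.036,small=.028,housing=.021)[k]
        r=rect(c,ct,z); print(n,k,np.round((x,y,*wh,a),1),cv2.contourArea(ct),'W',r[0].round(4),r[1].round(4),round(r[2],3))
t.save("t_crop.png",(190,125,470,285),2.8)
E
```

```text
[[0.897, 0.441, -0.0], [0.441, -0.897, 0.001], [-0.0, -0.001, -1.0]]
top tray [321.9 158.1  53.8  32.7  10.3] 1628.5 W [0.6418 0.0031] [0.1055 0.0671] 1.373
top filt [406.1 161.7  52.1  30.1  16.5] 1443.0 W [ 0.633  -0.1616] [0.1013 0.062 ] 1.257
top board [424.7 242.1  39.6  51.6  76.8] 1909.0 W [ 0.4757 -0.1922] [0.098  0.0755] -1.352
top big [328. 249.  22.  22.  90.] 395.0 W [ 0.4604 -0.0062] [0.0409 0.0409] -0.009
top small [226.3 242.3  14.8  14.1  45. ] 163.5 W [0.4758 0.1844] [0.0285 0.0261] 0.796Traceback (most recent call last):
  File "<stdin>", line 11, in <module>
  File "h.py", line 31, in blob
    return max(cs,key=cv2.contourArea)
ValueError: max() iterable argument is empty
```

```bash
python3 - <<'E'
from h import *
t=Cam("top"); s=Cam("wrist"); Rt=rot(sensors.sense()["ee_rot"]).as_matrix()
print("cam in tool",(Rt.T@(s.o-sensors.sense()["ee_pos"])).round(3),(Rt.T@s.R).round(3).tolist())
p=t.plane((226,159),.021)[0]; print(p, to_tool([p[0]-.05,p[1],.26],1.35))
t.save("t_crop.png",(190,125,470,285),2.8)
print(t.px[140:180:4,226].tolist())
E
```

```text
cam in tool [ 0.08   0.001 -0.168] [[-0.0, -0.957, -0.289], [1.0, -0.0, -0.001], [0.001, -0.289, 0.957]]
[0.64059943 0.19132718 0.021     ] (array([ 0.6144, -0.5862, -0.0413]), np.float64(-0.8932124403083375))
[[175, 175, 165], [182, 191, 187], [182, 190, 188], [182, 191, 183], [180, 189, 185], [81, 57, 46], [174, 182, 175], [181, 189, 183], [182, 190, 187], [75, 75, 71]]
```

View pics/t_crop.png

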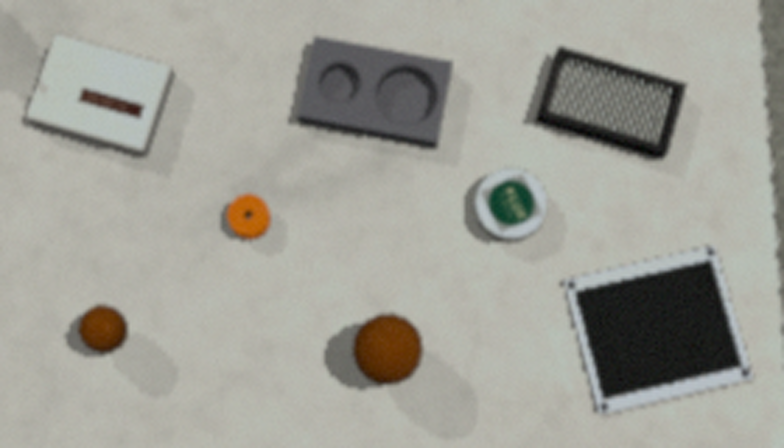

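The crop shows the white housing at (99,96), with its long side running down to the right. The tray's small pocket is on the left, at (339,83), and the large one on the right, at (405,95). The filter, tin, bobbin, both lamps and the board are all clear of each other.

```bash
A="0.658 -0.564 -0.04 0 0 -0.89 0.093"; python3 nudge.py '0.33 -0.28 -0.04 0 0 -0.4 0.093;0.33 -0.28 -0.04 0 0 -0.4 0.093;0.33 -0.28 -0.04 0 0 -0.4 0.093;0.33 -0.28 -0.04 0 0 -0.4 0.093;0.33 -0.28 -0.04 0 0 -0.4 0.093;0.33 -0.28 -0.04 0 0 -0.4 0.093;0.658 -0.564 -0.04 0 0 -0.89 0.093;0.658 -0.564 -0.04 0 0 -0.89 0.093;0.658 -0.564 -0.04 0 0 -0.89 0.093;0.658 -0.564 -0.04 0 0 -0.89 0.093;0.658 -0.564 -0.04 0 0 -0.89 0.093;0.658 -0.564 -0.04 0 0 -0.89 0.093;0.658 -0.564 -0.04 0 0 -0.89 0.093;0.658 -0.564 -0.04 0 0 -0.89 0.093;0.658 -0.564 -0.04 0 0 -0.89 0.093;0.658 -0.564 -0.04 0 0 -0.89 0.093;0.658 -0.564 -0.04 0 0 -0.89 0.093;0.658 -0.564 -0.04 0 0 -0.89 0.093' 20; python3 - <<'E'
from h import *
w=Cam("wrist"); w.save("w1.png")
E
```

```text
t: 2.6
ee_pos: [0.6394, 0.1896, 0.2591]
ee_rot: [0.0, 0.782, 0.623, 0.0]
wrist_force: [-0.3, 0.5, 0.4]
width: 0.093
grasp_force: 0.0
```

View pics/w1.png

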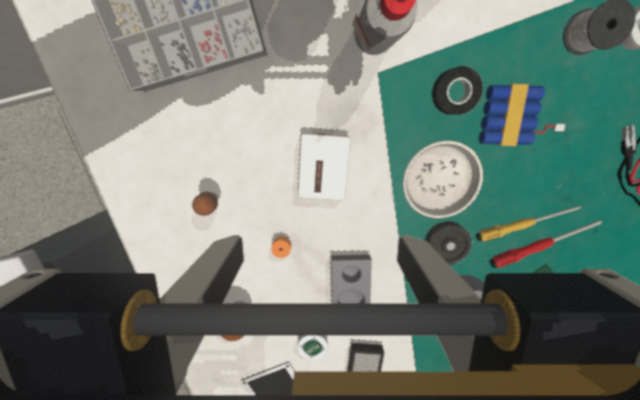

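In the wrist view the housing is at (324,165), with its dark strip at (318,176). The tray is at (350,280), the bobbin at (281,247) and the small lamp at (205,203).

```bash
cat >> h.py <<'E'
def white(cam,near,box=70):
    d=cam.px.astype(int); m=((d[...,1]-d[...,0])>3)&(d[...,1]>150)
    m=cv2.morphologyEx(m.astype(np.uint8),cv2.MORPH_OPEN,np.ones((3,3))); m=cv2.morphologyEx(m,cv2.MORPH_CLOSE,np.ones((5,5)))
    return blob(m>0,near,box)
E
cat > m.py <<'E'
from h import *
w=Cam("wrist"); np.set_printoptions(suppress=True)
print(w.px[165,260:380:6].tolist())
c=white(w,(324,165)); print(cv2.boundingRect(c),cv2.contourArea(c),cv2.boxPoints(cv2.minAreaRect(c)).round(1).tolist(),rect(w,c,.021))
c=blob((w.hsv[...,2]<110),(318,176),20); print("strip",cv2.minAreaRect(c),rect(w,c,.021))
E
python3 m.py
```

```text
[[224, 219, 208], [225, 221, 212], [226, 221, 211], [228, 223, 215], [228, 223, 215], [226, 221, 211], [211, 204, 193], [228, 228, 222], [230, 230, 224], [222, 222, 215], [116, 93, 84], [230, 231, 227], [230, 232, 226], [230, 232, 228], [229, 230, 227], [226, 222, 212], [227, 223, 214], [225, 221, 210], [224, 220, 210], [228, 223, 214]]Traceback (most recent call last):
  File "m.py", line 4, in <module>
    c=white(w,(324,165)); print(cv2.boundingRect(c),cv2.contourArea(c),cv2.boxPoints(cv2.minAreaRect(c)).round(1).tolist(),rect(w,c,.021))
  File "h.py", line 50, in white
    return blob(m>0,near,box)
  File "h.py", line 31, in blob
    return max(cs,key=cv2.contourArea)
ValueError: max() iterable argument is empty
```

```bash
sed -i 's/d=cam.px.astype(int); m=.*/d=cv2.GaussianBlur(cam.px,(5,5),0).astype(float); m=((d[...,0]-d[...,1])<2.2)\&(d[...,1]>150)/' h.py
cat > m.py <<'E'
from h import *
import sys,pickle
near=eval(sys.argv[1]); 
w=Cam("wrist"); np.set_printoptions(suppress=True)
c=white(w,near); print(cv2.contourArea(c),cv2.boxPoints(cv2.minAreaRect(c)).round(1).tolist(),rect(w,c,.021))
(x,y),_,_=cv2.minAreaRect(c)
s=blob((w.hsv[...,2]<150),(x,y),18); M=cv2.moments(s); u=(M['m10']/M['m00'],M['m01']/M['m00']); print("strip",u,w.plane(u,.021),rect(w,s,.021))
w.save(sys.argv[2]); (x,y),_,_=cv2.minAreaRect(c)
try: q=pickle.load(open('h.pkl','rb'))
except Exception: q=None
pickle.dump((w,u,(x,y)),open('h.pkl','wb'))
if q: print("tri strip",tri(w,u,q[0],q[1]),"tri centre",tri(w,(x,y),q[0],q[2]))
E
python3 m.py '(324,165)' w2.png; python3 nudge.py '-0.08 0 0.1 0 0 0 0.093;-0.08 0 0.1 0 0 0 0.093;-0.08 0 0.1 0 0 0 0.093;-0.08 0 0.1 0 0 0 0.093'; python3 m.py '(324,100)' w3.png
```

```text
2693.0 [[298.5, 196.6999969482422], [302.1000061035156, 135.1999969482422], [349.0, 138.0], [345.3999938964844, 199.39999389648438]] (array([0.64511333, 0.19229379]), array([0.08446987, 0.0631337 ]), np.float64(1.2815221712938356))
strip (318.4269503546099, 172.46666666666667) [[0.63693811 0.18811791 0.021     ]] (array([0.63688774, 0.18785493]), array([0.03236849, 0.00821581]), np.float64(1.2768760204560834))
t: 3.25
ee_pos: [0.6221, 0.1126, 0.1597]
ee_rot: [0.0, 0.782, 0.623, 0.001]
wrist_force: [-0.4, -0.5, 0.3]
width: 0.0929
grasp_force: 0.0
1306.5 [[290.20001220703125, 147.0], [292.3999938964844, 117.30000305175781], [354.6000061035156, 122.0999984741211], [352.29998779296875, 151.8000030517578]] (array([0.63719424, 0.16654154]), array([0.06224576, 0.02901464]), np.float64(-0.3011695639840633))
strip (316.4989517819707, 127.03633822501746) [[0.63310228 0.17514394 0.021     ]] (array([0.63326558, 0.17351985]), array([0.02407398, 0.01564153]), np.float64(1.3459054222270463))
tri strip [ 0.63169039  0.17053269 -0.0692953 ] tri centre [ 0.63630363  0.14660865 -0.23622862]
```

View pics/w3.png

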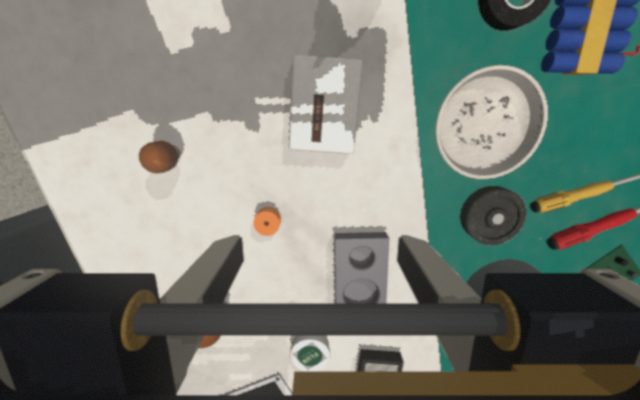

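In this view the housing is half in the arm's shadow: corners about (295,56), (360,56), (353,150) and (290,148), with the strip from (318,94) to (318,142).

```bash
python3 - <<'E'
from h import *
import pickle,copy
w2,_,_=pickle.load(open('h.pkl','rb')); w1=copy.copy(w2)
w1.o=w2.o+np.array([.6394-.6221,.1896-.1126,.2591-.1597])
w1.px=cv2.imread("pics/w1.png")[:,:,::-1].copy()
u=[]
for w,near in((w1,(318,176)),(w2,(318,118))):
    p=w.px.astype(int); m=(p[...,0]-p[...,2]>14)&(p[...,0]<170); c=blob(m,near,30)
    r=cv2.minAreaRect(c); u.append(r[0]); print(r,w.plane(r[0],.021), rect(w,c,.021)[2])
print(tri(w1,u[0],w2,u[1]))
# housing edges in w2: gradient outline
print(w2.plane([(295,56),(360,56),(353,152),(290,149)],.021))
for row in (70,80,90,100,110,120,130,140): print(row, w2.px[row,280:300:2].sum(1).tolist(), w2.px[row,346:368:2].sum(1).tolist())
E
```

```text
((318.1593017578125, 175.6106414794922), (6.518862247467041, 31.263931274414062), 3.8140745162963867) [[0.6357073 0.183696  0.021    ]] 1.2798446461231947
((317.0531311035156, 117.70355224609375), (9.24614143371582, 47.028934478759766), 3.814074993133545) [[0.63564065 0.18367758 0.021     ]] 1.278544490879018
[0.63566823 0.18366757 0.0208317 ]
[[0.62817814 0.24192694 0.021     ]
 [0.68683987 0.22850648 0.021     ]
 [0.66348922 0.14302155 0.021     ]
 [0.60221577 0.16012562 0.021     ]]
70 [408, 405, 400, 406, 390, 352, 359, 415, 436, 439] [448, 443, 445, 447, 443, 448, 442, 432, 391, 384, 386]
80 [398, 403, 380, 351, 350, 352, 375, 422, 437, 436] [444, 441, 440, 449, 447, 450, 443, 408, 393, 392, 395]
90 [406, 397, 362, 348, 347, 347, 394, 432, 430, 441] [435, 443, 446, 446, 451, 438, 424, 400, 398, 404, 402]
100 [638, 632, 595, 582, 569, 471, 401, 424, 427, 433] [447, 444, 437, 442, 439, 436, 409, 404, 410, 412, 410]
110 [425, 414, 380, 355, 360, 462, 630, 670, 669, 669] [444, 443, 445, 444, 436, 424, 400, 403, 408, 411, 415]
120 [642, 634, 596, 585, 556, 439, 436, 431, 439, 449] [439, 441, 442, 436, 441, 409, 402, 427, 496, 524, 592]
130 [644, 625, 597, 588, 519, 547, 657, 671, 671, 669] [535, 536, 525, 456, 429, 463, 583, 642, 647, 648, 651]
140 [623, 588, 570, 569, 529, 593, 670, 675, 674, 671] [675, 676, 674, 648, 521, 626, 650, 651, 651, 650, 649]
```

```bash
python3 nudge.py '0.083 0.0045 0.05 0 0 0.066 0.093;0.083 0.0045 0.05 0 0 0.066 0.093;0.083 0.0045 0.1 0 0 0.066 0.093;0.083 0.0045 0.13 0 0 0.066 0.093;0.083 0.0045 0.145 0 0 0.066 0.093;0.083 0.0045 0.1555 0 0 0.066 0.093;0.083 0.0045 0.1555 0 0 0.066 0.093;0.083 0.0045 0.1555 0 0 0.066 0.05;0.083 0.0045 0.1555 0 0 0.066 0.05;0.083 0.0045 0.1555 0 0 0.066 0.05;0.083 0.0045 0.1555 0 0 0.066 0.05;0.083 0.0045 0.1555 0 0 0.066 0.05;0.083 0.0045 0.1555 0 0 0.066 0.05' 30; python3 - <<'E'
from h import *
t=Cam("top"); b=blob(t.hsv[...,2]<90,(425,242),45); print(rect(t,b,.006))
E
```

```text
t: 4.92
ee_pos: [0.6447, 0.1925, 0.0036]
ee_rot: [0.0, 0.802, 0.598, 0.0]
wrist_force: [-1.2, -0.7, 5.2]
width: 0.0658
grasp_force: 30.0
(array([ 0.47539189, -0.19199282]), array([0.09527756, 0.07376971]), np.float64(-1.3560105040224861))
```

```bash
python3 nudge.py '0 0 -0.05 0 0 0 0.05;0 0 -0.1 0 0 0 0.05;0 0 -0.15 0 0 0 0.05;-0.53 0.01 -0.155 0 0 -0.506 0.05;-0.53 0.01 -0.155 0 0 -0.506 0.05;-0.53 0.01 -0.155 0 0 -0.506 0.05;-0.53 0.01 -0.155 0 0 -0.506 0.05;-0.53 0.01 -0.155 0 0 -0.506 0.05;-0.53 0.01 -0.155 0 0 -0.506 0.05;-0.53 0.01 -0.155 0 0 -0.506 0.05;-0.53 0.01 -0.155 0 0 -0.506 0.05;-0.53 0.01 -0.155 0 0 -0.506 0.05;-0.53 0.01 -0.155 0 0 -0.506 0.05;-0.53 0.01 -0.155 0 0 -0.506 0.05' 30; python3 - <<'E'
from h import *
w=Cam("wrist"); w.save("w4.png")
print(w.proj([.475,-.192,.006]))
E
```

```text
t: 6.72
ee_pos: [0.5026, -0.3177, 0.1578]
ee_rot: [-0.0, 0.627, 0.779, 0.0]
wrist_force: [0.3, -0.1, -1.2]
width: 0.0655
grasp_force: 30.0
[[320.0628076   56.89753365]]
```

View pics/w4.png

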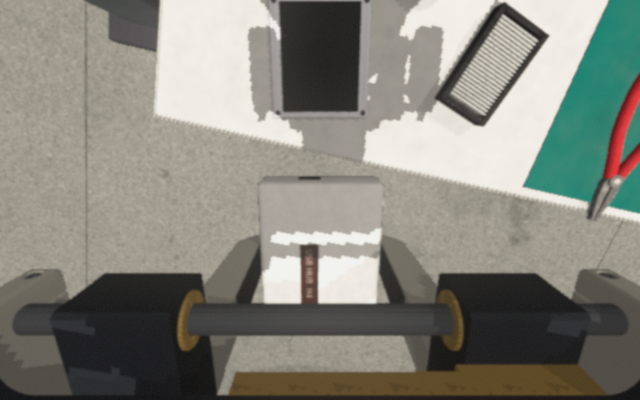

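The held housing shows at (320,240), with the board at (320,57), its upper end at the picture's top edge, and the filter at (495,65).

```bash
cat > b.py <<'E'
from h import *
import sys,pickle
w=Cam("wrist"); g=w.proj([.475,-.192,.006])[0]
c=blob(w.hsv[...,2]<60,g,85); r=cv2.minAreaRect(c); k=cv2.boxPoints(r)
p=cv2.approxPolyDP(cv2.convexHull(c),6,True).reshape(-1,2); print(r,p.tolist(),rect(w,c,.006))
k=k[np.argsort(k[:,0]+3*k[:,1])]
if len(sys.argv)>1:
    w0,k0=pickle.load(open('b.pkl','rb')); print(np.array([tri(w,a,w0,b) for a,b in zip(k,k0)]).round(4).tolist())
pickle.dump((w,k),open('b.pkl','wb'))
E
python3 nudge.py '0.04 0 0 0 0 0 0.05;0.04 0 0 0 0 0 0.05;0.04 0 0 0 0 0 0.05' ; python3 b.py; python3 nudge.py '0.05 0 0 0 0 0 0.05;0.05 0 0 0 0 0 0.05;0.05 0 0 0 0 0 0.05' ; python3 b.py 1
```

```text
t: 7.15
ee_pos: [0.4944, -0.2786, 0.1584]
ee_rot: [0.0, 0.626, 0.78, -0.0]
wrist_force: [-0.5, 0.8, -1.1]
width: 0.066
grasp_force: 30.0
((319.5, 99.5), (99.0, 75.0), 90.0) [[357, 50], [354, 147], [301, 148], [285, 120], [282, 51]] (array([ 0.47528003, -0.1933812 ]), array([0.09461065, 0.07315602]), np.float64(-1.3537458849895372))
t: 7.58
ee_pos: [0.4835, -0.2307, 0.1583]
ee_rot: [0.0, 0.627, 0.779, -0.0]
wrist_force: [-0.5, -1.3, -0.9]
width: 0.0662
grasp_force: 30.0
((320.0, 141.0), (74.0, 70.0), 90.0) [[355, 104], [352, 168], [301, 177], [285, 105]] (array([ 0.47355498, -0.18477676]), array([0.07625638, 0.0721225 ]), np.float64(-1.3548486500626686))
[[0.4305, -0.1552, 0.0084], [0.4997, -0.1401, 0.0088], [0.4306, -0.2748, -0.1766], [0.5492, -0.2487, -0.1765]]
```

```bash
python3 nudge.py '0.0388 0 0.06 0 0 0 0.05;0.0388 0 0.1 0 0 0 0.05;0.0388 0 0.13 0 0 0 0.05;0.0388 0 0.14 0 0 0 0.05;0.0388 0 0.145 0 0 0 0.05;0.0388 0 0.148 0 0 0 0.05;0.0388 0 0.148 0 0 0 0.05'; python3 nudge.py '0 0 0 0 0 0 0.093;0 0 0 0 0 0 0.093;0 0 0 0 0 0 0.093;0 0 0 0 0 0 0.093;0 0 0 0 0 0 0.093'; python3 -c "
from h import *
print(to_tool([.61,-.235,.16],1.257))"
```

```text
t: 8.5
ee_pos: [0.4753, -0.1927, 0.0109]
ee_rot: [0.001, 0.627, 0.779, 0.0]
wrist_force: [-0.0, 0.6, 0.3]
width: 0.0654
grasp_force: 30.0
t: 9.12
ee_pos: [0.4749, -0.1924, 0.0101]
ee_rot: [-0.0, 0.627, 0.779, 0.0]
wrist_force: [0.8, 0.3, -0.4]
width: 0.0931
grasp_force: 0.0
(array([-0.0705,  0.1228, -0.1499]), np.float64(0.529750855317328))
```

```bash
cat > f.py <<'E'
from h import *
import sys,pickle
# f.py name x y ztop vthr [1]
name,x,y,z,v=sys.argv[1],*map(float,sys.argv[2:6])
w=Cam("wrist"); g=w.proj([x,y,z])[0]; print("near",g.round())
c=blob(w.hsv[...,2]<v,g,75); r=cv2.minAreaRect(c); print(r); a,b,t=rect(w,c,z); print(a.round(4),b.round(4),round(t,4))
w.save(name+f"_{sensors.sense()['t']:.1f}.png")
E
python3 nudge.py '0 0 -0.06 0 0 0 0.093;0 0 -0.12 0 0 0 0.093;-0.07 0.122 -0.15 0 0 0.53 0.093;-0.07 0.122 -0.15 0 0 0.53 0.093;-0.07 0.122 -0.15 0 0 0.53 0.093;-0.07 0.122 -0.15 0 0 0.53 0.093;-0.07 0.122 -0.15 0 0 0.53 0.093;-0.07 0.122 -0.15 0 0 0.53 0.093'; python3 f.py filt .633 -.1616 .018 75; ls pics
```

```text
t: 10.12
ee_pos: [0.6084, -0.2344, 0.1603]
ee_rot: [0.0, 0.808, 0.589, 0.0]
wrist_force: [-0.1, 0.6, -0.1]
width: 0.093
grasp_force: 0.0
near [321. 113.]
((325.0, 108.0), (80.0, 54.0), 90.0)
[ 0.6381 -0.1596] [0.0751 0.0522] 1.2741
filt_10.2.png
scene0.png
t_crop.png
top0.png
w1.png
w2.png
w3.png
w4.png
wrist0.png
```

View pics/filt_10.2.png

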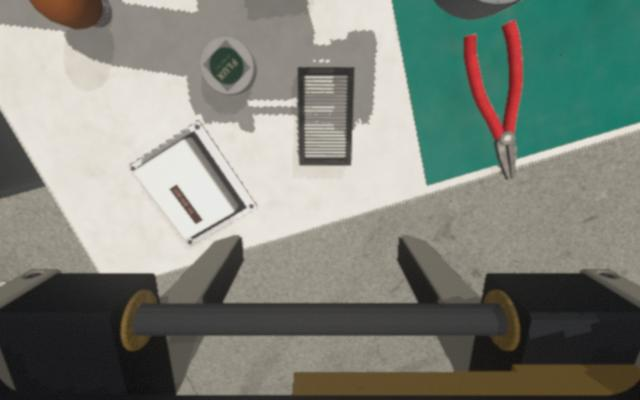

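The housing lies square on the board at (190,190). The filter's corners are about (297,67), (354,67), (351,165) and (299,165), half in shadow, and the tin is at (228,67), clear of it.

```bash
sed -i 's/^c=blob.*;/&/; s/c=blob(w.hsv\[...,2\]<v,g,75)/c=blob(cv2.morphologyEx((w.hsv[...,2]<v).astype(np.uint8),cv2.MORPH_OPEN,np.ones((3,3)))>0,g,75); print(w.hsv[int(g[1])-55:int(g[1])+60:6,int(g[0]),2])/' f.py; python3 f.py filt .633 -.1616 .018 100;  python3 nudge.py '-0.05 0 -0.05 0 0 0 0.093;-0.05 0 -0.05 0 0 0 0.093;-0.05 0 -0.05 0 0 0 0.093'; python3 f.py filt .633 -.1616 .018 100
```

```text
near [321. 113.]
[144 157  67 109 187 159 150 134 143 170 138 152 168 181 164 145 159  66
 150 218]
((325.0, 115.5), (97.0, 56.0), 90.0)
[ 0.6355 -0.1673] [0.0925 0.0539] 1.2597
t: 10.6
ee_pos: [0.5935, -0.2823, 0.2103]
ee_rot: [0.0, 0.809, 0.588, 0.0]
wrist_force: [0.3, -0.4, 1.3]
width: 0.0931
grasp_force: 0.0
near [320.  65.]
[230 230 127  60 149 113 130 155 147 170 175 142 123 138 154 128 170  69
 217 216]
((324.0, 67.5), (91.0, 50.0), 90.0)
[ 0.6353 -0.1674] [0.0924 0.0539] 1.256
```

```bash
python3 nudge.py '0.1225 0.0044 0.06 0 0 0 0.093;0.1225 0.0044 0.06 0 0 0 0.093;0.1225 0.0044 0.11 0 0 0 0.093;0.1225 0.0044 0.15 0 0 0 0.093;0.1225 0.0044 0.18 0 0 0 0.093;0.1225 0.0044 0.195 0 0 0 0.093;0.1225 0.0044 0.2055 0 0 0 0.093;0.1225 0.0044 0.2055 0 0 0 0.093;0.1225 0.0044 0.2055 0 0 0 0.04;0.1225 0.0044 0.2055 0 0 0 0.04;0.1225 0.0044 0.2055 0 0 0 0.04;0.1225 0.0044 0.2055 0 0 0 0.04;0.1225 0.0044 0.2055 0 0 0 0.04;0.1225 0.0044 0.2055 0 0 0 0.04;0.1225 0.0044 0.2055 0 0 0 0.04' 20; python3 -c "
from h import *
print(to_tool([.5,-.305,.17],1.788))"
```

```text
t: 12.52
ee_pos: [0.6358, -0.167, 0.0048]
ee_rot: [0.0, 0.809, 0.588, 0.0]
wrist_force: [-1.3, 1.0, 1.8]
width: 0.0539
grasp_force: 20.0
(array([-0.1731, -0.0865, -0.1652]), np.float64(-0.5311353014086109))
```

```bash
python3 nudge.py '0 0 -0.06 0 0 0 0.04;0 0 -0.12 0 0 0 0.04;-0.173 -0.0865 -0.165 0 0 -0.53 0.04;-0.173 -0.0865 -0.165 0 0 -0.53 0.04;-0.173 -0.0865 -0.165 0 0 -0.53 0.04;-0.173 -0.0865 -0.165 0 0 -0.53 0.04;-0.173 -0.0865 -0.165 0 0 -0.53 0.04;-0.173 -0.0865 -0.165 0 0 -0.53 0.04;-0.173 -0.0865 -0.165 0 0 -0.53 0.04'; python3 - <<'E'
from h import *
w=Cam("wrist"); w.save("w5.png"); s=sensors.sense(); print(w.proj([.4753,-.1927,.027]),s["width"])
E
```

```text
t: 13.65
ee_pos: [0.5007, -0.3039, 0.1691]
ee_rot: [-0.0, 0.626, 0.779, 0.0]
wrist_force: [-0.5, 0.7, -0.7]
width: 0.0536
grasp_force: 20.0
[[319.27767447  72.01114669]] 0.05321897502041956
```

View pics/w5.png

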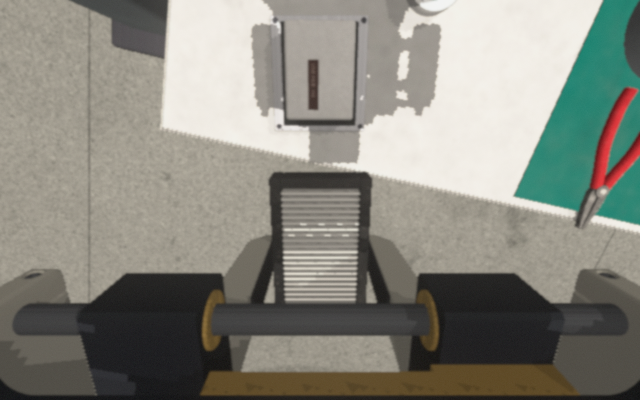

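The held filter is at (320,240). The housing on the board has corners about (281,20) and (354,121), so its centre is (319.5,71) against (319,72) predicted, with the strip at (313,84).

```bash
cat > s.py <<'E'
from h import *
import sys,pickle
w=Cam("wrist"); g=w.proj([.48,-.204,.027])[0]; p=w.px.astype(int); m=(p[...,0]-p[...,2]>12)&(p[...,0]<150)
c=blob(m,g,28); r=cv2.minAreaRect(c); print(r,w.plane(r[0],.027),rect(w,c,.027)[2])
if len(sys.argv)>1: a=pickle.load(open('s.pkl','rb')); print(tri(w,r[0],*a))
pickle.dump((w,r[0]),open('s.pkl','wb'))
E
python3 s.py;  python3 nudge.py '0.07 0 0 0 0 0 0.04;0.07 0 0 0 0 0 0.04;0.07 0 0 0 0 0 0.04'; python3 s.py 1;python3 -c "
from h import *
print(to_tool([.4753,-.1927,.0325],1.788))"
```

```text
((313.0, 84.0), (50.0, 12.0), 90.0) [[ 0.47163131 -0.20451673  0.027     ]] -1.3543675833012594
t: 14.12
ee_pos: [0.4853, -0.2361, 0.1699]
ee_rot: [0.0, 0.626, 0.78, -0.0]
wrist_force: [0.8, -0.1, -1.9]
width: 0.0539
grasp_force: 20.0
((313.5, 152.5), (37.0, 11.0), 90.0) [[ 0.47067824 -0.20080621  0.027     ]] -1.3547775603063203
[ 0.4708743  -0.20326998  0.00898843]
(array([ 0.0452, -0.0004,  0.1373]), np.float64(-0.0006291808884348882))
```

```bash
python3 nudge.py '0.0452 0 0.05 0 0 0 0.04;0.0452 0 0.09 0 0 0 0.04;0.0452 0 0.115 0 0 0 0.04;0.0452 0 0.13 0 0 0 0.04;0.0452 0 0.135 0 0 0 0.04;0.0452 0 0.137 0 0 0 0.04;0.0452 0 0.1375 0 0 0 0.04'; python3 nudge.py '0 0 0 0 0 0 0.093;0 0 0 0 0 0 0.093;0 0 0 0 0 0 0.093;0 0 0 0 0 0 0.093;0 0 0 0 0 0 0.093'; python3 -c "
from h import *
print(to_tool([.618,-.095,.18],1.373))"
```

```text
t: 15.05
ee_pos: [0.4757, -0.1926, 0.0329]
ee_rot: [0.001, 0.627, 0.779, 0.0]
wrist_force: [0.2, -0.6, -1.2]
width: 0.0538
grasp_force: 20.0
t: 15.68
ee_pos: [0.4753, -0.1923, 0.0321]
ee_rot: [-0.0, 0.627, 0.779, 0.0]
wrist_force: [-0.3, -0.2, 0.9]
width: 0.0923
grasp_force: 0.0
(array([ 0.0645,  0.1602, -0.1479]), np.float64(0.4137822218749392))
```

```bash
python3 nudge.py '0 0 -0.06 0 0 0 0.093;0 0 -0.12 0 0 0 0.093;0.0645 0.16 -0.15 0 0 0.415 0.093;0.0645 0.16 -0.15 0 0 0.415 0.093;0.0645 0.16 -0.15 0 0 0.415 0.093;0.0645 0.16 -0.15 0 0 0.415 0.093;0.0645 0.16 -0.15 0 0 0.415 0.093;0.0645 0.16 -0.15 0 0 0.415 0.093;0.0645 0.16 -0.15 0 0 0.415 0.093'; python3 f.py tray .642 .003 .018 130;python3 nudge.py '-0.05 0 -0.05 0 0 0 0.093;-0.05 0 -0.05 0 0 0 0.093;-0.05 0 -0.05 0 0 0 0.093'; python3 f.py tray .642 .003 .018 130
```

```text
t: 16.8
ee_pos: [0.6172, -0.0957, 0.1823]
ee_rot: [0.0, 0.774, 0.633, 0.0]
wrist_force: [0.4, 0.2, 0.5]
width: 0.0932
grasp_force: 0.0
near [324.  87.]
[140 103  84  57  77  85 128 115 111  82  79  75  95 133 133 135 107 104
 162 213]
((325.5, 86.0), (98.0, 69.0), 90.0)
[0.6422 0.0024] [0.0949 0.0694] 1.3678
t: 17.23
ee_pos: [0.6077, -0.1444, 0.2322]
ee_rot: [0.0, 0.774, 0.633, 0.0]
wrist_force: [-0.5, 0.6, -0.4]
width: 0.0928
grasp_force: 0.0
near [324.  44.]
[]
((322.6916809082031, 48.63184356689453), (62.53155517578125, 99.29383087158203), 2.0454084873199463)
[ 0.6392 -0.0041] [0.1034 0.0725] 1.3634
```

```bash
ls pics/tray*; python3 nudge.py '0 0 0 0 0 0 0.093;0.08 0 0 0 0 0 0.093;0.08 0 0 0 0 0 0.093;0.08 0 0 0 0 0 0.093';  python3 f.py tray .642 .003 .018 145
```

```text
pics/tray_16.9.png
pics/tray_17.3.png
t: 17.77
ee_pos: [0.6237, -0.0644, 0.2315]
ee_rot: [-0.0, 0.773, 0.634, -0.0]
wrist_force: [0.0, -0.0, -0.9]
width: 0.0928
grasp_force: 0.0
near [324. 118.]
[142 145 141 124  78 121 128 129 101 133 117 123 134 136 136  93 135 212
 214 225]
((309.5, 102.0), (118.0, 121.0), 90.0)
[0.6271 0.0215] [0.1418 0.135 ] -0.1973
```

```bash
ls pics/; python3 -c "
import cv2,glob
f=sorted(glob.glob('pics/tray*'),key=lambda s:float(s[10:-4]))
a=[cv2.resize(cv2.imread(g)[0:200,220:420],None,fx=2,fy=2) for g in (f[0],f[-1])]
cv2.imwrite('pics/tr_cmp.png',cv2.hconcat(a))"
```

```text
filt_10.2.png
filt_10.7.png
scene0.png
t_crop.png
top0.png
tray_16.9.png
tray_17.3.png
tray_17.8.png
w1.png
w2.png
w3.png
w4.png
w5.png
wrist0.png
```

View pics/tr_cmp.png

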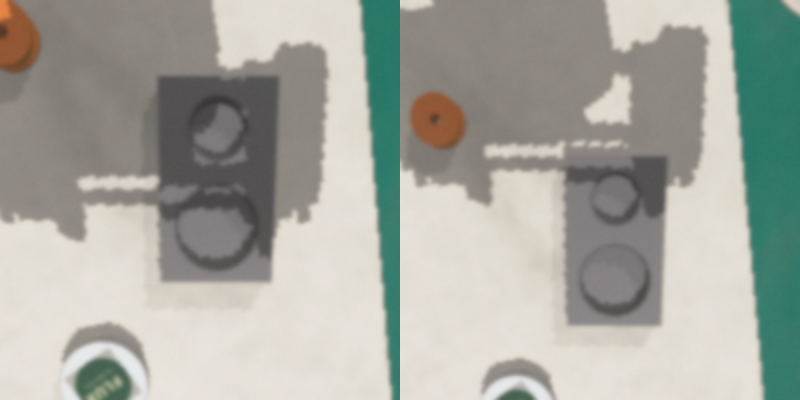

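Left crop (t=16.9): the tray's corners in the full picture are (299,38), (359.5,38), (355.5,140.5) and (300.5,140.5). Right crop (t=17.8): they are (303,78.5), (353.5,78.5), (350.5,162.5) and (304,162.5). The small pocket is at the far end (+y) in both.

```bash
python3 - <<'E'
from h import *
import copy
b=Cam("wrist"); a=copy.copy(b); a.o=b.o+np.array([.6172-.6237,-.0957+.0644,.1823-.2315])
A=[(299,38),(359.5,38),(355.5,140.5),(300.5,140.5)];B=[(303,78.5),(353.5,78.5),(350.5,162.5),(304,162.5)]
for c,k in((a,A),(b,B)): print(rect(c,np.array(k),.018))
P=np.array([tri(a,x,b,y) for x,y in zip(A,B)]); print(P.round(4),P.mean(0))
E
```

```text
(array([ 0.64502812, -0.00277243]), array([0.1000011 , 0.05975665]), np.float64(1.369099557950819))
(array([ 0.64561289, -0.00347435]), array([0.09952559, 0.05932897]), np.float64(1.3694188709655195))
[[ 0.6263  0.0503  0.0259]
 [ 0.6836  0.039   0.0246]
 [ 0.664  -0.0572  0.0213]
 [ 0.6067 -0.0452  0.0246]] [ 0.64517197 -0.00328856  0.02409469]
```

```bash
python3 nudge.py '0.0644 0.0091 0.06 0 0 0 0.093;0.0644 0.0091 0.12 0 0 0 0.093;0.0644 0.0091 0.17 0 0 0 0.093;0.0644 0.0091 0.2 0 0 0 0.093;0.0644 0.0091 0.215 0 0 0 0.093;0.0644 0.0091 0.227 0 0 0 0.093;0.0644 0.0091 0.227 0 0 0 0.093;0.0644 0.0091 0.227 0 0 0 0.04;0.0644 0.0091 0.227 0 0 0 0.04;0.0644 0.0091 0.227 0 0 0 0.04;0.0644 0.0091 0.227 0 0 0 0.04;0.0644 0.0091 0.227 0 0 0 0.04;0.0644 0.0091 0.227 0 0 0 0.04;0.0644 0.0091 0.227 0 0 0 0.04' 30; python3 -c "
from h import *
print(to_tool([.5,-.305,.19],1.788))"
```

```text
t: 19.62
ee_pos: [0.6454, -0.0042, 0.0054]
ee_rot: [0.0, 0.774, 0.633, 0.0]
wrist_force: [-1.7, 0.6, 5.6]
width: 0.0598
grasp_force: 30.0
(array([-0.3236, -0.0831, -0.1846]), np.float64(-0.4161237895111203))
```

```bash
python3 nudge.py '0 0 -0.06 0 0 0 0.04;0 0 -0.12 0 0 0 0.04;-0.324 -0.083 -0.185 0 0 -0.416 0.04;-0.324 -0.083 -0.185 0 0 -0.416 0.04;-0.324 -0.083 -0.185 0 0 -0.416 0.04;-0.324 -0.083 -0.185 0 0 -0.416 0.04;-0.324 -0.083 -0.185 0 0 -0.416 0.04;-0.324 -0.083 -0.185 0 0 -0.416 0.04;-0.324 -0.083 -0.185 0 0 -0.416 0.04;-0.324 -0.083 -0.185 0 0 -0.416 0.04;-0.324 -0.083 -0.185 0 0 -0.416 0.04'; python3 f.py pile .4753 -.1927 .045 80; python3 nudge.py '0.03 0 -0.04 0 0 0 0.04;0.03 0 -0.04 0 0 0 0.04'; python3 f.py pile .4753 -.1927 .045 80;  ls pics/pile*
```

```text
t: 21.0
ee_pos: [0.5003, -0.3045, 0.1897]
ee_rot: [-0.0, 0.626, 0.78, 0.0]
wrist_force: [0.2, -0.1, -1.3]
width: 0.06
grasp_force: 30.0
near [320.  72.]
[136  54 125 106 127 110 131 112 134 113 129 124 126 136 125 129 152  64
 107 132]
((320.0, 70.5), (105.0, 64.0), 90.0)
[ 0.4757 -0.1937] [0.0931 0.0641] -1.3532
t: 21.3
ee_pos: [0.4944, -0.2749, 0.2334]
ee_rot: [0.002, 0.626, 0.78, 0.0]
wrist_force: [0.2, 0.3, -0.9]
width: 0.0593
grasp_force: 30.0
near [319. 105.]
[158 158  69  84 130 140 137 142 123 132 128 135 135 134 141 147  59 226
 232  70]
((319.5, 103.5), (85.0, 47.0), 90.0)
[ 0.4756 -0.1929] [0.0911 0.0515] -1.3571
pics/pile_21.1.png
pics/pile_21.4.png
```

```bash
python3 nudge.py '0 0 0 0 0 0 0.04;0 0 0 0 0 0 0.04'; python3 -c "
from h import *
print(to_tool([.4757,-.1937,.051],1.788))"
```

```text
t: 21.6
ee_pos: [0.4934, -0.2763, 0.229]
ee_rot: [-0.001, 0.626, 0.779, -0.0]
wrist_force: [0.2, 0.2, -1.1]
width: 0.0596
grasp_force: 30.0
(array([0.0842, 0.0007, 0.1781]), np.float64(-0.0002824101373217758))
```

```bash
python3 nudge.py '0.0842 0.0007 0.05 0 0 0 0.04;0.0842 0.0007 0.1 0 0 0 0.04;0.0842 0.0007 0.14 0 0 0 0.04;0.0842 0.0007 0.16 0 0 0 0.04;0.0842 0.0007 0.17 0 0 0 0.04;0.0842 0.0007 0.175 0 0 0 0.04;0.0842 0.0007 0.178 0 0 0 0.04;0.0842 0.0007 0.178 0 0 0 0.04'; python3 nudge.py '0 0 0 0 0 0 0.093;0 0 0 0 0 0 0.093;0 0 0 0 0 0 0.093;0 0 0 0 0 0 0.093;0 0 0 0 0 0 0.093'; python3 -c "
from h import *
print(to_tool([.4604,-.12,.20],1.788))"
```

```text
t: 22.6
ee_pos: [0.4764, -0.1941, 0.0528]
ee_rot: [0.0, 0.626, 0.779, 0.0]
wrist_force: [-0.5, -0.6, -1.4]
width: 0.0596
grasp_force: 30.0
t: 23.22
ee_pos: [0.476, -0.1938, 0.0521]
ee_rot: [-0.0, 0.626, 0.78, -0.0]
wrist_force: [1.5, 0.1, 1.2]
width: 0.0927
grasp_force: 0.0
(array([ 0.0755,  0.0006, -0.1479]), np.float64(-0.00020518865773588857))
```

```bash
cat > l.py <<'E'
from h import *
import sys,pickle
# l.py x y zmid [1]
x,y,z=map(float,sys.argv[1:4]); w=Cam("wrist"); g=w.proj([x,y,z])[0]
H,S,V=(w.hsv[...,i] for i in range(3)); m=cv2.morphologyEx(((S>120)&(V>35)&((H<18)|(H>174))).astype(np.uint8),cv2.MORPH_CLOSE,np.ones((5,5)))
c=blob(m>0,g,70); (u,v),r=cv2.minEnclosingCircle(c); M=cv2.moments(c); e=cv2.fitEllipse(c); k=(M['m10']/M['m00'],M['m01']/M['m00'])
print("near",g.round(1),"circ",round(u,1),round(v,1),round(r,1),"ell",np.round(e[0]+e[1],1),"W",w.plane(e[0],z).round(4))
if len(sys.argv)>4: a=pickle.load(open('l.pkl','rb')); print("tri",tri(w,e[0],*a).round(4))
pickle.dump((w,e[0]),open('l.pkl','wb')); w.save(f"lamp_{sensors.sense()['t']:.1f}.png")
E
python3 nudge.py '0 0 -0.06 0 0 0 0.093;0 0 -0.12 0 0 0 0.093;0.0755 0 -0.15 0 0 0 0.093;0.0755 0 -0.15 0 0 0 0.093;0.0755 0 -0.15 0 0 0 0.093'; python3 l.py .4604 -.0062 .036; python3 nudge.py '0.06 0 0 0 0 0 0.093;0.06 0 0 0 0 0 0.093;0.06 0 0 0 0 0 0.093'; python3 l.py .4604 -.0062 .036 1; python3 -c "
from h import *
print(to_tool([.4604,-.0062,.10],1.788))"; ls pics/lamp*
```

```text
t: 23.85
ee_pos: [0.4599, -0.1195, 0.2024]
ee_rot: [0.0, 0.626, 0.78, 0.0]
wrist_force: [-0.3, -0.0, -0.0]
width: 0.093
grasp_force: 0.0
near [344.4  78.4] circ 343.8 77.7 23.1 ell [343.8  77.6  41.3  45.2] W [[ 0.4596 -0.0056  0.036 ]]
t: 24.28
ee_pos: [0.447, -0.0622, 0.2014]
ee_rot: [-0.0, 0.626, 0.78, -0.0]
wrist_force: [0.1, 0.5, -0.0]
width: 0.0926
grasp_force: 0.0
near [343.5 136.6] circ 342.8 137.8 20.1 ell [343.2 137.9  37.2  39.2] W [[ 0.4604 -0.0077  0.036 ]]
tri [ 0.4592 -0.0069  0.048 ]
(array([0.0521, 0.0252, 0.1015]), np.float64(-0.0008716116094245052))
pics/lamp_23.9.png
pics/lamp_24.3.png
```

```bash
python3 nudge.py '0.0517 0.0247 0.04 0 0 0 0.093;0.0517 0.0247 0.09 0 0 0 0.093;0.0517 0.0247 0.13 0 0 0 0.093;0.0517 0.0247 0.16 0 0 0 0.093;0.0517 0.0247 0.175 0 0 0 0.093;0.0517 0.0247 0.183 0 0 0 0.093;0.0517 0.0247 0.1835 0 0 0 0.093;0.0517 0.0247 0.1835 0 0 0 0.06;0.0517 0.0247 0.1835 0 0 0 0.05;0.0517 0.0247 0.1835 0 0 0 0.044;0.0517 0.0247 0.1835 0 0 0 0.04;0.0517 0.0247 0.1835 0 0 0 0.04;0.0517 0.0247 0.1835 0 0 0 0.04;0.0517 0.0247 0.1835 0 0 0 0.04' 10; python3 -c "
from h import *
print(to_tool([.5,-.305,.24],1.788))"
```

```text
t: 26.08
ee_pos: [0.4598, -0.0057, 0.0187]
ee_rot: [-0.0, 0.626, 0.78, -0.0]
wrist_force: [-1.0, 0.6, 2.6]
width: 0.0456
grasp_force: 10.0
(array([-0.3009, -0.0253, -0.2213]), np.float64(-0.00014803724180900701))
```

```bash
python3 nudge.py '0 0 -0.05 0 0 0 0.04;0 0 -0.1 0 0 0 0.04;0 0 -0.16 0 0 0 0.04;-0.301 -0.025 -0.221 0 0 0 0.04;-0.301 -0.025 -0.221 0 0 0 0.04;-0.301 -0.025 -0.221 0 0 0 0.04;-0.301 -0.025 -0.221 0 0 0 0.04;-0.301 -0.025 -0.221 0 0 0 0.04;-0.301 -0.025 -0.221 0 0 0 0.04;-0.301 -0.025 -0.221 0 0 0 0.04;-0.301 -0.025 -0.221 0 0 0 0.04'; python3 - <<'E'
from h import *
import pickle
a=Cam("wrist"); pickle.dump(a,open("pa.pkl","wb")); print(a.proj([.4757,-.1927,.063]))
E
python3 nudge.py '0.07 0 0 0 0 0 0.04;0.07 0 0 0 0 0 0.04;0.07 0 0 0 0 0 0.04'
python3 - <<'E'
from h import *
import pickle
a=pickle.load(open("pa.pkl","rb")); b=Cam("wrist"); pickle.dump(b,open("pb.pkl","wb")); print(b.proj([.4757,-.1927,.063]))
cv2.imwrite("pics/pp.png",cv2.resize(cv2.hconcat([c.px[0:200,240:400] for c in(a,b)]),None,fx=2.4,fy=2.4,interpolation=cv2.INTER_CUBIC)[:,:,::-1])
E
```

```text
t: 27.45
ee_pos: [0.5002, -0.3039, 0.2395]
ee_rot: [-0.0, 0.626, 0.78, 0.0]
wrist_force: [-0.4, -0.0, -0.7]
width: 0.0457
grasp_force: 10.0
[[320.19486639  76.02911739]]
t: 27.88
ee_pos: [0.4853, -0.2359, 0.2401]
ee_rot: [0.001, 0.626, 0.78, 0.0]
wrist_force: [-0.1, -0.5, 0.1]
width: 0.0462
grasp_force: 10.0
[[320.0002221  142.40855424]]
```

View pics/pp.png

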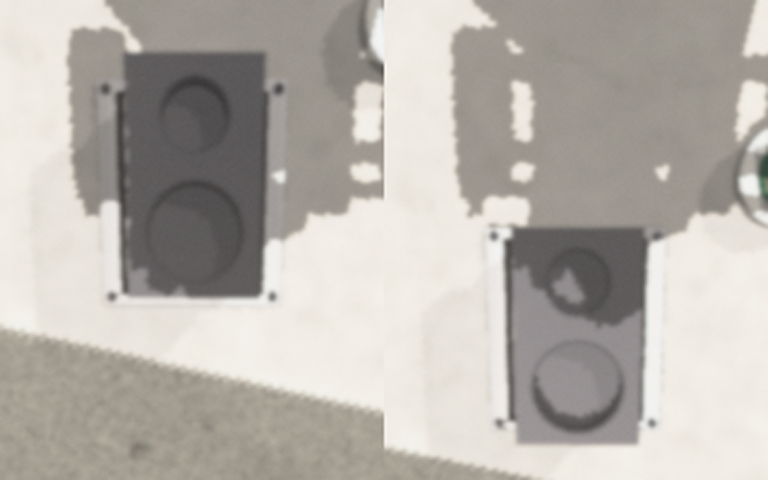

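Left panel: the tray's corners are at (125,52), (266,52), (261,297) and (129,297), with pocket rims at (195,114) and (194,232). Right panel, minus 384: corners at (126,228), (262,228), (255,443) and (133,443), with rims at (193,281) and (193,386).

```bash
python3 - <<'E'
from h import *
import pickle
a,b=(pickle.load(open(f"p{k}.pkl","rb")) for k in"ab")
A=np.array([(125,52),(266,52),(261,297),(129,297),(195,114),(194,232)])/2.4+[240,0]
B=np.array([(126,228),(262,228),(255,443),(133,443),(193,281),(193,386)])/2.4+[240,0]
P=np.array([tri(a,x,b,y) for x,y in zip(A,B)]); print(P.round(4).tolist(),P[:4].mean(0))
for c,k in((a,A),(b,B)):
    r=rect(c,k[:4],.063); print(r); ang=r[2]%np.pi; d=np.array([np.cos(ang),np.sin(ang)]); L=r[0]-.022*d; print("large",L,"small",r[0]+.026*d, "rims",c.plane(k[4:],.063)[:,:2].round(4).tolist())
print(to_tool([.4795,-.2145,.12],1.788))
E
```

```text
[[0.4367, -0.1498, 0.066], [0.495, -0.1368, 0.0657], [0.5168, -0.2338, 0.0621], [0.4579, -0.2469, 0.0623], [0.4705, -0.1657, 0.0624], [0.4808, -0.2128, 0.0638]] [ 0.47662025 -0.19183302  0.06403389]
(array([ 0.47662505, -0.19145822]), array([0.10004226, 0.06077907]), np.float64(-1.352906140363565))
large [ 0.48138079 -0.21293804] small [ 0.47100462 -0.16607297] rims [[0.4708, -0.1657], [0.4808, -0.2127]]
(array([ 0.47639824, -0.19171321]), array([0.09930343, 0.06109214]), np.float64(-1.3523404683032751))
large [ 0.48116614 -0.21319034] small [ 0.47076346 -0.16633114] rims [[0.4702, -0.1657], [0.4807, -0.213]]
(array([ 0.0229, -0.001 ,  0.1199]), np.float64(0.0007731702199151869))
```

```bash
python3 nudge.py '0.0248 0.001 0.05 0 0 0 0.04;0.0248 0.001 0.1 0 0 0 0.04;0.0248 0.001 0.13 0 0 0 0.04;0.0248 0.001 0.15 0 0 0 0.04;0.0248 0.001 0.16 0 0 0 0.04;0.0248 0.001 0.166 0 0 0 0.04;0.0248 0.001 0.1694 0 0 0 0.04;0.0248 0.001 0.1694 0 0 0 0.04;0.0248 0.001 0.1694 0 0 0 0.04'
```

```text
t: 29.05
ee_pos: [0.481, -0.2123, 0.0708]
ee_rot: [0.0, 0.626, 0.78, 0.0]
wrist_force: [-0.2, 0.3, -0.6]
width: 0.0459
grasp_force: 10.0
```

```bash
python3 nudge.py '0 0 0.0005 0 0 0 0.04;0 0 0.001 0 0 0 0.04;0 0 0.001 0 0 0 0.04'
```

```text
t: 29.42
ee_pos: [0.4808, -0.2122, 0.0692]
ee_rot: [-0.0, 0.626, 0.78, -0.0]
wrist_force: [0.1, -0.0, -0.9]
width: 0.0458
grasp_force: 10.0
```

```bash
python3 nudge.py '0 0 0.0004 0 0 0 0.04;0 0 0.0007 0 0 0 0.04;0 0 0.0007 0 0 0 0.04'; python3 nudge.py '0 0 0.0 0 0 0 0.05;0 0 0 0 0 0 0.06;0 0 0 0 0 0 0.07;0 0 0 0 0 0 0.075;0 0 0 0 0 0 0.08;0 0 0 0 0 0 0.08;0 0 -0.03 0 0 0 0.08;0 0 -0.06 0 0 0 0.08;0 0 -0.11 0 0 0 0.09;0 0 -0.14 0 0 0 0.09;0 0 -0.14 0 0 0 0.09'; python3 -c "
from h import *
w=Cam('wrist'); w.save('w6.png',(180,0,500,280),2)
print(to_tool([.50,.073,.19],1.788))"
```

```text
t: 29.8
ee_pos: [0.4808, -0.2123, 0.0687]
ee_rot: [0.0, 0.626, 0.78, -0.0]
wrist_force: [-2.2, 0.3, 1.4]
width: 0.0456
grasp_force: 10.0
t: 31.18
ee_pos: [0.4815, -0.2126, 0.211]
ee_rot: [0.002, 0.626, 0.78, 0.0]
wrist_force: [-0.5, -0.6, -0.4]
width: 0.0899
grasp_force: 0.0
(array([0.2746, 0.0799, 0.0189]), np.float64(-0.0001624362341647867))
```

View pics/w6.png

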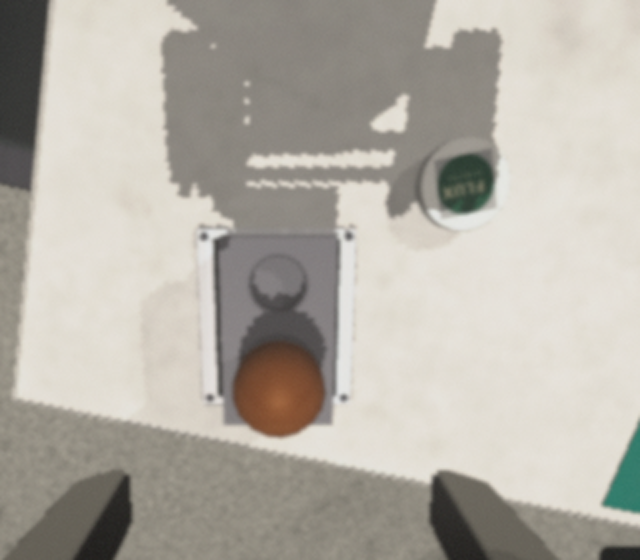

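The large lamp stands upright in the large pocket at (279,388), and the small pocket at (277,281) is free. Next is the small lamp.

```bash
python3 nudge.py '0.275 0.08 0.019 0 0 0 0.093;0.275 0.08 0.019 0 0 0 0.093;0.275 0.08 0.019 0 0 0 0.093;0.275 0.08 0.019 0 0 0 0.093;0.275 0.08 0.019 0 0 0 0.093;0.275 0.08 0.019 0 0 0 0.093;0.275 0.08 0.019 0 0 0 0.093;0.275 0.08 0.019 0 0 0 0.093' 8; python3 l.py .4758 .1844 .028; python3 nudge.py '0.06 0 0 0 0 0 0.093;0.06 0 0 0 0 0 0.093;0.06 0 0 0 0 0 0.093'; python3 l.py .4758 .1844 .028 1; python3 -c "
from h import *
print(to_tool([.4758,.1844,.0155],1.788))"
```

```text
t: 32.22
ee_pos: [0.4997, 0.0726, 0.1892]
ee_rot: [-0.0, 0.627, 0.779, -0.0]
wrist_force: [-0.9, 0.1, -0.0]
width: 0.0931
grasp_force: 0.0
near [320.8  73.9] circ 320.5 74.7 15.4 ell [320.5  74.5  27.1  29.8] W [[0.4757 0.1837 0.028 ]]
t: 32.65
ee_pos: [0.4869, 0.1316, 0.1896]
ee_rot: [0.0, 0.626, 0.78, -0.0]
wrist_force: [-0.4, -0.5, -0.3]
width: 0.0931
grasp_force: 0.0
near [320.6 134.8] circ 320.6 137.2 12.7 ell [320.5 137.1  23.6  24.6] W [[0.4763 0.1821 0.028 ]]
tri [0.476  0.1828 0.0371]
(array([0.0543, 0.0004, 0.174 ]), np.float64(-0.000982096328904447))
```

```bash
python3 nudge.py '0.0527 0.0003 0.04 0 0 0 0.093;0.0527 0.0003 0.09 0 0 0 0.093;0.0527 0.0003 0.13 0 0 0 0.093;0.0527 0.0003 0.155 0 0 0 0.093;0.0527 0.0003 0.168 0 0 0 0.093;0.0527 0.0003 0.1735 0 0 0 0.093;0.0527 0.0003 0.1735 0 0 0 0.07;0.0527 0.0003 0.1735 0 0 0 0.05;0.0527 0.0003 0.1735 0 0 0 0.04;0.0527 0.0003 0.1735 0 0 0 0.032;0.0527 0.0003 0.1735 0 0 0 0.025;0.0527 0.0003 0.1735 0 0 0 0.025;0.0527 0.0003 0.1735 0 0 0 0.025;0.0527 0.0003 0.1735 0 0 0 0.025' 8; python3 nudge.py '0 0 -0.03 0 0 0 0.025;0 0 -0.08 0 0 0 0.025;0 0 -0.13 0 0 0 0.025;0 0 -0.17 0 0 0 0.025;0 0 -0.17 0 0 0 0.025'; python3 -c "
from h import *
print(to_tool([.4708,-.1661,.14],1.788))"
```

```text
t: 34.45
ee_pos: [0.4758, 0.1837, 0.016]
ee_rot: [-0.0, 0.626, 0.78, -0.0]
wrist_force: [-0.0, 0.5, -0.1]
width: 0.0301
grasp_force: 8.0
t: 35.08
ee_pos: [0.4768, 0.184, 0.1894]
ee_rot: [0.001, 0.626, 0.78, 0.002]
wrist_force: [0.2, 0.1, 0.6]
width: 0.0305
grasp_force: 8.0
(array([-0.3406, -0.0815,  0.0488]), np.float64(-0.00018168655007677614))
```

```bash
python3 nudge.py '-0.34 -0.0815 0.02 0 0 0 0.025;-0.34 -0.0815 0.02 0 0 0 0.025;-0.34 -0.0815 0.02 0 0 0 0.025;-0.34 -0.0815 0.02 0 0 0 0.025;-0.34 -0.0815 0.02 0 0 0 0.025;-0.34 -0.0815 0.02 0 0 0 0.025;-0.34 -0.0815 0.02 0 0 0 0.025;-0.34 -0.0815 0.02 0 0 0 0.025;-0.34 -0.0815 0.02 0 0 0 0.025'; python3 -c "
from h import *
print(to_tool([.4706,-.1653,.0675],1.788))"
```

```text
t: 36.2
ee_pos: [0.4694, -0.1649, 0.1658]
ee_rot: [-0.0, 0.626, 0.78, 0.0]
wrist_force: [0.5, 0.2, 0.6]
width: 0.0308
grasp_force: 8.0
(array([-0.0006,  0.0011,  0.0983]), np.float64(0.0010342272964347643))
```

```bash
python3 nudge.py '-0.0006 0.0011 0.04 0 0 0 0.025;-0.0006 0.0011 0.07 0 0 0 0.025;-0.0006 0.0011 0.085 0 0 0 0.025;-0.0006 0.0011 0.093 0 0 0 0.025;-0.0006 0.0011 0.097 0 0 0 0.025;-0.0006 0.0011 0.098 0 0 0 0.025;-0.0006 0.0011 0.098 0 0 0 0.025;-0.0006 0.0011 0.098 0 0 0 0.025'; python3 nudge.py '0 0 0.0005 0 0 0 0.025;0 0 0.001 0 0 0 0.025;0 0 0.001 0 0 0 0.025'
```

```text
t: 37.2
ee_pos: [0.4708, -0.1663, 0.0685]
ee_rot: [0.0, 0.626, 0.78, 0.0]
wrist_force: [-1.3, 0.3, 0.4]
width: 0.0306
grasp_force: 8.0
t: 37.58
ee_pos: [0.4705, -0.1662, 0.067]
ee_rot: [-0.0, 0.626, 0.78, -0.0]
wrist_force: [-0.4, 0.5, -0.1]
width: 0.0308
grasp_force: 8.0
```

Down about another 1 mm, then release.

```bash
python3 nudge.py '0 0 0.0004 0 0 0 0.025;0 0 0.0008 0 0 0 0.025;0 0 0.0008 0 0 0 0.025'; python3 nudge.py '0 0 0.0 0 0 0 0.034;0 0 0 0 0 0 0.04;0 0 0 0 0 0 0.05;0 0 0 0 0 0 0.06;0 0 0 0 0 0 0.06;0 0 0 0 0 0 0.06;0 0 -0.02 0 0 0 0.06;0 0 -0.05 0 0 0 0.06;0 0 -0.1 0 0 0 0.06;-0.05 0 -0.14 0 0 0 0.06;-0.05 0 -0.14 0 0 0 0.06;-0.05 0 -0.14 0 0 0 0.06'; python3 - <<'E'
from h import *
w=Cam("wrist"); s=Cam("scene")
a=cv2.resize(w.px[40:240,220:420],(400,400)); b=cv2.resize(s.px[190:330,310:450],(400,400))
cv2.imwrite("pics/end.png",cv2.hconcat([a,b])[:,:,::-1])
E
```

```text
t: 37.95
ee_pos: [0.4706, -0.1662, 0.0662]
ee_rot: [-0.0, 0.626, 0.78, -0.0]
wrist_force: [0.6, -0.5, -0.8]
width: 0.0308
grasp_force: 8.0
t: 39.45
ee_pos: [0.4811, -0.2149, 0.2065]
ee_rot: [-0.0, 0.627, 0.779, 0.0]
wrist_force: [-0.9, 0.3, -0.5]
width: 0.0602
grasp_force: 0.0
```

View pics/end.png

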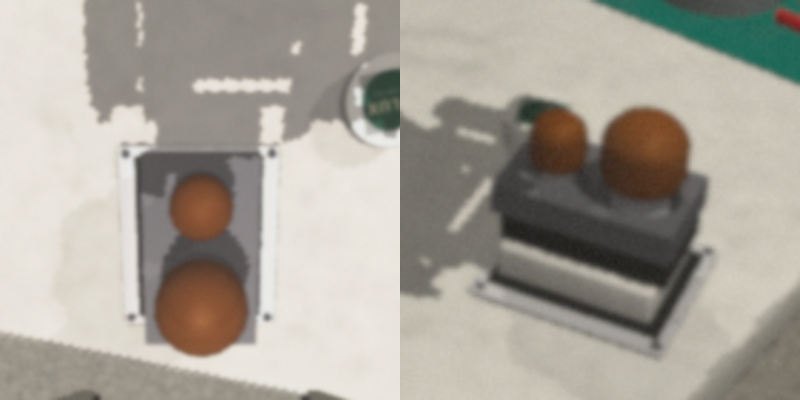

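The pile is square on the board. Both lamps stand upright in their pockets, the small one at (202,207) and the large one at (201,307) in the left panel. The tin is where it was and the gripper is clear.

```bash
python3 -c "
from plant import arm, vision, sensors, order
print(order.job_done())"
```

```text
the job is handed in; nothing more can be done
None
```

The spares pile is built on the board in order: housing, filter and tray, then both lamps upright in their pockets. Everything is released, the tin and bobbin were not touched, and the job is handed in; no verdict was shown.

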